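# Unhook the blade key and seat it in the blender cup base

### The arm

A 7-joint arm with a two-finger parallel gripper is mounted at the origin on the work surface. World frame = base frame: x ahead of the robot, y to its left, z up, the work surface at z = 0. Lengths are in m, angles in rad, forces in N, time in s.
With the tool pointing down it reaches from about 0.4 to 0.85 m from the base axis. Payload 4.5 kg.
Tool frame: the origin (TCP) lies between the finger pads; the fingertips stand r.tip_reach ahead of it and the grasp point (between the pads) lies 11 mm behind it (r.tip_reach is the distance from the TCP to the fingertips, in m); z points along the fingers, y is the line along which they close (so a half turn about z gives the same grasp; the last joint's range is limited). The gripper opens to 88 mm and grips with 3 to 60 N. Pads are 18 mm wide; open, the fingers measure 123 mm over their backs; the gripper's body (75 mm by 187 mm) begins 45 mm behind the grasp point.
Start: joints at [1.272, 0.689, -0.195, 1.565, 0.157, 0.902, -0.215], TCP at [0.204, -0.591, 0.247] pointing down, gripper open.
Joint ranges: [-3.01, 3.01], [-0.46, 2.08], [-1.47, 1.51], [0.13, 2.56], [-1, 4.14], [0.04, 2.09], [-2.66, 2.66]. Speed limits (rad/s): [2.57, 2.57, 3.14, 3.14, 3.14, 3.14, 3.14].

### API

Orientations are given as a unit quaternion [x, y, z, w].
In Python, from plant import r, vision, workorder gives the robot as it stands.
- The arm moves only by the tool drive_tool, never from a script. Its argument "targets" is a list of rows, each an object of numbers: "tx", "ty", "tz": the shift along the world's x, y, z in units of 0.03 m (1.0 is 0.03 m); "wx", "wy", "wz": the turn, a rotation vector about the world's x, y, z in units of 60 degrees (1.0 is 60 degrees); "claw": the opening, from -1 (shut) to 1 (fully open). A call has exactly 8 rows; each row shifts and turns the commanded pose from where the row before left it; what a row does not reach is not made up. A row lasts 1/10 s, in which the tool goes at most 50 mm and 8.59 degrees, less where a joint would pass 70% of its speed; a pose out of reach is approached as far as the arm can. A call with a number of a shift or a turn outside -1 to 1 is refused whole. A call with a gripper value outside its range is refused whole. The fingers move at their own pace and stop on an object; "force" is the grip in N (left out, the last holds). Time passes only in rows, so rows that do not move let the fingers close, or fill a call up. It gives the time, the measured TCP pose, the force, the opening and the grip force at its end, in the units of the state.
- r.get_state(): the state, without advancing time (a new reading comes with each control period).
- vision.snapshot(name): name is "side" or "top" or "wrist"; returns a dict with "image" (420x560x3 uint8, blue, green, red), "range_z" (420x560 float32, m along the optical axis (not along the pixel's ray), 0 where there is no reading), "K" (3x3 intrinsics, pixels), "cam_to_world" (4x4, takes a point from camera to world coordinates). Camera axes: x right, y up, looking along -z (the intrinsics and any distortion apply to the point x, -y, -z); pixel columns grow to the right and rows downward; lengths in m; the calibration is good to about 2 mm. A picture is of the moment at which its call begins.
- workorder.finish_job(): hands the job in; it is judged then, once.
The state is a dict: "clock": time; "q": joint angles; "qd": joint speeds; "joint_torque": joint torques, N m; "tool_pos": TCP position; "eef_rot": TCP orientation; "contact_force": force on the tool from outside, world axes, zero at the start; "moment": the same for the moment, N m; "opening": opening from 0.0 (shut) to 1.0 (fully open); "finger_force": force on a finger pad.
Only numpy, scipy, OpenCV 4.12 (cv2) and the standard library are available. Lean on these libraries where they do the work, as an engineer would, in place of code of your own. Each camera call takes 0.05 s, during which the arm holds its last target. There are 200 camera calls.

### The job

Take the blender's blade key off its barbed hook: raise it, tilt it and back its eye out over the barb, going gently by feel so that the springy hook is never pressed or pulled hard (keep well under 8 newtons). Then stand the key in the socket of the steel cup base, fully home and upright, and let go; leave the cup base about where it is and the other things on the tiles alone.

Things in the scene. Friction and masses are not known exactly. Their poses are not given: they have to be found in the camera images.
- stand: Fixed hanger stand: foot plate 80 x 100 x 12 mm, upright post 18 x 24 mm, top at 160 mm. Origin: underside of the foot on the post's axis; z up. A round steel prong 7 mm thick leaves the post level at 150 mm height along the stand's -x (tail 10 to 50 mm out behind), then bends up at 65 degrees above level, outward in the stand's x-z plane, for 24 mm (tip 22 mm above the prong's axis).
- prong_root (a point): On the prong's axis at the post's front face, 9 mm from the post's axis. HOW FAR THE PRONG STANDS OUT DIFFERS: its bend lies 68 to 108 mm from the post's axis and no pose tells it (feel for it, or look). The prong is springy, it gives about 3 N per mm along itself and 1.5 N per mm up and down.
- barb_note (a point): Same point as prong_root, to tell of the barb: a rod 5 mm thick on the tip of the upturned end, pointing 6 mm back towards the post and 2 mm down. Measured square to the upturned end the tip is 10.5 mm wide: 3.5 mm on the outer side of its axis, 7 mm on the side of the post.
- key: Blade key, loose steel tool, about 0.15 kg, 126 mm tall. Origin: middle of the foot of its tang; z up to the handle, x its thickness, y its width. From the foot: tang 12 (x) x 20 (y), 0-50 mm; flat plate 6 (x) x 40 (y), 50-90 mm; black handle block 22 (x) x 28 (y), 90-126 mm. It hangs upright on the prong, key x along stand x, 42 to 52 mm from the post's axis. A half turn about z changes nothing.
- key_eye (a point): Centre of the key's eye, 67 mm above the foot: a window 20 (y) x 18 (z) mm through the plate, 58-76 mm above the foot. The prong passes through it; the eye's top edge rests on the prong, and raised 11 mm its lower edge meets the prong's underside. Upright, the eye cannot pass the upturned end of the prong.
- key_handle (a point): Centre of the handle block, 108 mm above the foot. To come off, the raised key is tilted 30 to 40 degrees about its y, handle leaning towards the post and foot swinging outward, and the eye follows the bar round the bend and up along the upturned end, its lower edge kept near the bar's outer side so that the top edge clears the barb.
- cup_base: Steel blender cup base, loose, 0.9 kg, a round disc 100 mm across and 14 mm thick with a raised rectangular aluminium boss (44 x 50 mm, top at 52 mm) in its middle. Origin: centre of its underside, z up. In the boss is a blind socket open to the top: 15 mm (along its x) x 23 mm (along its y), 34 mm deep, with a 2 mm chamfer.
- socket_mouth (a point): middle of the socket's mouth, 52 mm above the base's underside.
- socket_floor (a point): middle of the socket's floor, 18 mm above the base's underside; axes as the cup base.
- tumbler: bystander: clear plastic tumbler, 74 mm across, 100 mm tall; origin at its underside.
- gasket: bystander: flat silicone-look ring, 76 mm across, 6 mm thick; origin at its underside.
- pry_tool: bystander: flat plastic pry tool, 140 mm long, 8 mm thick; origin near its middle.
- screwdriver: bystander: screwdriver, 190 mm long, lying.
- wrench: bystander: flat wrench, 160 mm long, lying.
- jar: bystander: small glass jar, 60 mm across, 75 mm tall; origin at its underside.
- cup_lid: bystander: round plastic lid with a knob, 72 mm across, 24 mm tall; origin at its underside.

How it is judged:
On the way:
1. the key is off the hook and held clear of it (distance between key_eye and prong_root above 0.15 m and contact force between key and stand below 0.05 N and contact force between the fingers and key above 0.5 N), for 0.2 s.
At the end, for the whole second after the job is handed in: The key stands in the socket of the cup base: its foot within 5 mm sideways of the socket's centre and within 4 mm of the socket's floor, upright within 0.15 rad and at rest; the cup base is level (0.05 rad) and within 40 mm of where it was (horizontal distance between key and socket_floor below 0.005 m and z of key in the frame of socket_floor below 0.004 m and angle between key's own z axis and vertical below 0.15 rad and angle between cup_base's own z axis and vertical below 0.05 rad and distance of cup_base from where it was at the start of the episode below 0.04 m and linear speed of key below 0.02 m/s and contact force between key and stand below 0.1 N); the robot touches nothing.
It fails at once if the hook is pressed or pulled by the key with more than 8 N (contact force between key and stand above 8 N).
It fails at once if the robot pushes the stand or its hook with more than 8 N (contact force between any of the fingers, the arm and stand above 8 N).
It fails at once if a bystander is moved more than 30 mm (distance of any of tumbler, gasket, pry_tool, screwdriver, wrench, jar, cup_lid from where it was at the start of the episode above 0.03 m).
It also fails if it takes over 64 s, if anything falls off the work surface, if the arm or the gripper's body presses on something with over 40 N, if the wrist force passes 120 N, or if a joint passes its speed limit or range.

## Working session

There is one attempt and no reset: what is moved stays moved. The work goes in short steps, Python scripts to look and compute and a tool call to move; the robot and the scene stay as the last step left them, time stands still between calls to the robot, and variables do not carry over. Pictures are saved under pics/ and viewed, at most 10 in all, crops included, and the job is handed in when it is done.

Besides the shell and the picture viewer there is one more tool, called after "Request:" by a JSON object that holds its "api" and its "payload", one argument or row to a line. drive_tool: Moves the arm, as the interface text tells. Its arguments: {"type":"object","properties":{"targets":{"type":"array","items":{"type":"object","properties":{"tx":{"type":"number"},"ty":{"type":"number"},"tz":{"type":"number"},"wx":{"type":"number"},"wy":{"type":"number"},"wz":{"type":"number"},"claw":{"type":"number"}}}},"force":{"type":"number"}},"required":["targets"]}

```bash
mkdir -p pics; ls
python3 - <<'E'
from plant import r, vision, workorder
import cv2,numpy as np
s=r.get_state();print({k:np.round(v,3) for k,v in s.items()},r.tip_reach)
ims=[]
for n in("side","top"):
    d=vision.snapshot(n);cv2.imwrite(f"pics/{n}0.png",d["image"]);np.savez(f"{n}0.npz",**d);print(n,d["K"],d["cam_to_world"].round(3))
E
```

```text
pics
{'clock': np.float64(0.0), 'q': array([ 1.272,  0.69 , -0.195,  1.566,  0.157,  0.903, -0.215]), 'qd': array([-0.002,  0.001, -0.001, -0.   , -0.   , -0.001, -0.   ]), 'joint_torque': array([-0.0000e+00, -5.2757e+01, -1.2670e+00, -1.5343e+01, -5.3000e-02,
        7.0000e-03,  0.0000e+00]), 'tool_pos': array([ 0.204, -0.59 ,  0.246]), 'eef_rot': array([ 0.986,  0.166, -0.   , -0.001]), 'contact_force': array([-0.966, -0.977,  0.597]), 'moment': array([ 0.015, -0.006,  0.043]), 'finger_force': np.float64(0.0), 'opening': np.float64(0.998)} 0.008
side [[456.03671039   0.         277.68208965]
 [  0.         456.03671039 208.46227291]
 [  0.           0.           1.        ]] [[ 0.992  0.09  -0.09   0.456]
 [-0.127  0.684 -0.718 -0.851]
 [-0.003  0.724  0.69   0.873]
 [ 0.     0.     0.     1.   ]]
top [[424.60420097   0.         280.31130108]
 [  0.         424.60420097 206.92124894]
 [  0.           0.           1.        ]] [[-0.009  0.988 -0.153  0.427]
 [-0.999 -0.003  0.041 -0.045]
 [ 0.04   0.153  0.987  0.961]
 [ 0.     0.     0.     1.   ]]
```

View pics/side0.png

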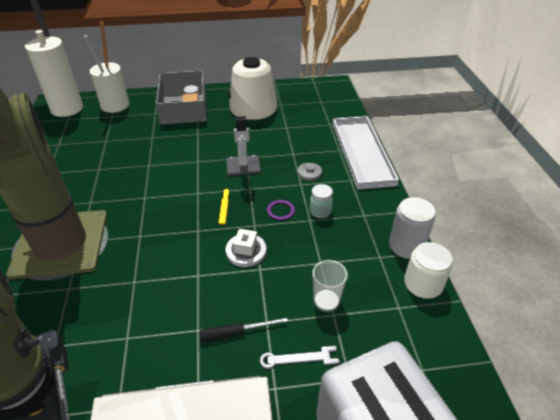

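View pics/top0.png

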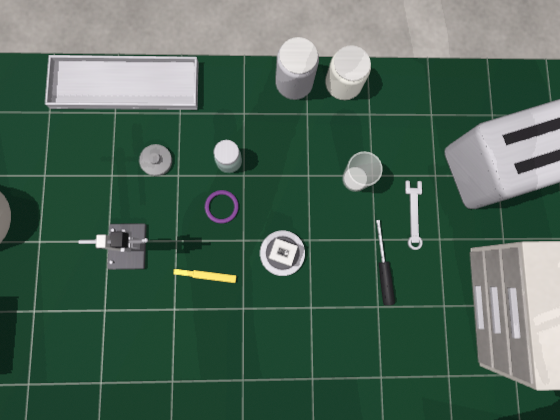

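The two views show the stand at about (127,245) in the top view, the cup base at (283,253), and the bystanders between and around them. I'll zoom in on the stand and the cup.

Run:
```python
import cv2,numpy as np
t=np.load("top0.npz");s=np.load("side0.npz")
a=cv2.resize(t["image"][205:285,70:190],None,fx=4,fy=4,interpolation=cv2.INTER_CUBIC)
b=cv2.resize(s["image"][105:205,200:290],None,fx=3.2,fy=3.2,interpolation=cv2.INTER_CUBIC)
c=cv2.resize(t["image"][225:280,255:310],None,fx=5,fy=5,interpolation=cv2.INTER_CUBIC)
H=np.zeros((600,800,3),np.uint8);H[:320,:480]=a;H[:320,490:490+288]=b;H[322:597,:275]=c
cv2.imwrite("pics/z1.png",np.clip(H*1.5,0,255).astype(np.uint8))
def P(d,u,v):
    z=d["range_z"][v,u];K=d["K"];p=np.array([(u-K[0,2])*z/K[0,0],-(v-K[1,2])*z/K[1,1],-z,1]);return d["cam_to_world"]@p
W=np.array([[P(t,u,v)[:3] for u in range(560)] for v in range(420)]);np.save("Wtop.npy",W)
W2=np.array([[P(s,u,v)[:3] for u in range(560)] for v in range(420)]);np.save("Wside.npy",W2)
for n,w in(("t",W[225:262:3,76:190:4]),("s",W2[110:190:4,224:262:3])):
    print(n);print("\n".join(" ".join(f"{int(x*1000):4d}" for x in r) for r in w[...,2]))
```

```text
t
   0    0   -1    0    1    0    0    1    3   11   11   13   12   13   11    9   12   13    0    2   -1    1   -2   -2    0   -2    1   -1    2
   1    0    0   -1    1   -2   -3   -1    0   12   12   10   15   11   10   12   13   10    2    0    0    0  961    0    2    0    1    3   -2
   2    2    1    0    1   -1   -1    0    0  200  200  201  191  144   11    9   11   13    2    1    1    0    3    1    0    0    3   -1   -2
   1   -2    0    2    0    0  158  160    0  199  200  201  194  171   10   11   13    9   -3    1    1    0    0    2    0    0   -1    1    1
  -1    2    0   -1   -1    0  161  159  147  203  201  201  192  169  127   13    9   10    0    0    1    1   -1    1    1   -1   -3    0    0
   3  151  151  149  151  159  159  157  153  201  198  201  193  169  154  152  150  169    1    0   -1    0    0    0    1    1    1    0    0
   0    0    2    0    0  160  159  163  148  201  199  201  191  169  126  101   11   13    0    1    1    0   -1   -2   -3   -1   -2    0   -1
   2    1   -2    1    2  157  158  158  144  199  203  198  189  166  124  101   1
[... 1388 characters left out ...]
    0   -1  108  111  109    2    2    0    0    1
  -1    0   -2   -3    1   97   98   95    0    2   -1    2    0
  -1   -2   -2    0    0   85   81   82   -1    0    0    0    0
   1   11   15    9   13   38   37   36   12   11   10   13    0
  -2    9   12   12   14   22   25   23   10    9   11    9    1
   0    6   11   11    9   14    9   11   12    9   12    8    1
   0   10   14   12   13   12   11   12   13   12    8   10    8
   1    3    5    1    2    4    2    3   -1    0   -5    0   -2
   0    0   -4    0    1    0    2    2   -1    0   -2    0    0
   0    0    0   -2    0   -1   -1   -4    2   -3   -2    0    1
   0    0    1    0    0    0    0    0   -1    1   -2    0   -2
```

View pics/z1.png

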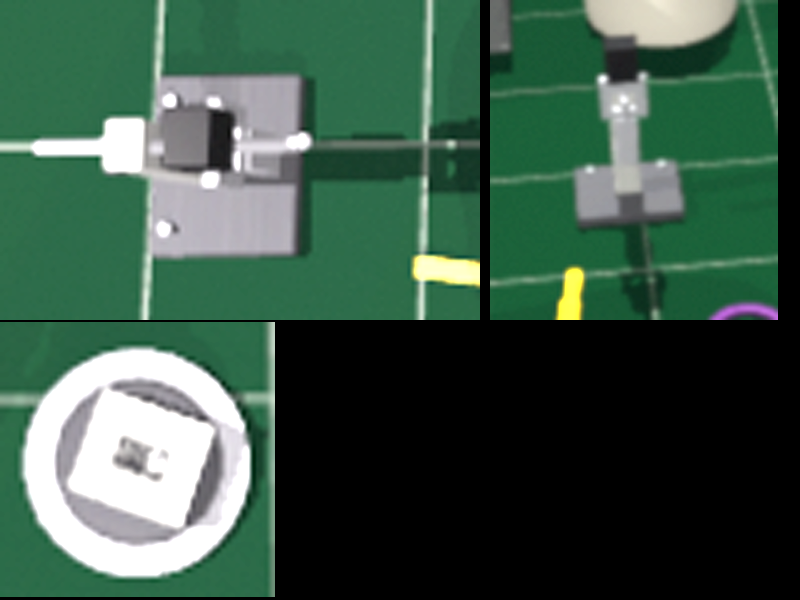

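Run:
```python
import cv2,numpy as np
W=np.load("Wtop.npy");S=np.load("Wside.npy")
def st(n,w,m):
    p=w[m].astype(np.float32)
    if len(p)<3:print(n,len(p));return
    r=cv2.minAreaRect((p[:,:2]*1000));print(n,len(p),"rect",np.round(r[0],1),np.round(r[1],1),round(r[2],1),"mean",p.mean(0).round(4),"min",p.min(0).round(4),"max",p.max(0).round(4))
reg=np.zeros(W.shape[:2],bool);reg[215:275,76:190]=1
z=W[...,2]
st("handletop",W,reg&(z>.194)&(z<.3))
x=np.arange(560)[None,:]+0*z
y=np.arange(420)[:,None]+0*z
st("posttop",W,reg&(z>.154)&(z<.166)&(x<108))
st("tail",W,reg&(z>.14)&(z<.156)&(x<95))
st("prong",W,reg&(z>.145)&(z<.158)&(x>130))
st("tip",W,reg&(z>.158)&(z<.19)&(x>136))
st("foot",W,reg&(z>.008)&(z<.016))
regs=np.zeros(W.shape[:2],bool);regs[105:190,220:270]=1
for c in range(130,152):
  m=reg[:,c]&(z[:,c]>.14)&(z[:,c]<.185); p=W[:,c][m]
  if len(p): print(c,(p.mean(0)*1000).round(1),p[:,2].max().round(3),len(p))
rb=np.zeros(W.shape[:2],bool);rb[225:285,255:312]=1
st("boss",W,rb&(z>.047)&(z<.058)); st("disc",W,rb&(z>.009)&(z<.058)); st("sock",W,rb&(z>.025)&(z<.045)&(abs(x-282)<7)&(abs(y-252)<7))
print((z[240:266:2,270:297]*1000).round(0).astype(int))
zs=S[...,2]
st("s handle",S,regs&(zs>.194)&(zs<.206))
rb=np.zeros(W.shape[:2],bool);rb[220:270,220:270]=1
st("s boss",S,rb&(zs>.048)&(zs<.057));st("s disc",S,rb&(zs>.009)&(zs<.057))
xs,ys=np.meshgrid(np.arange(560),np.arange(420))
m=regs&(zs>.14)&(ys>120)
for v in range(122,140):
  p=S[v][m[v]]
  if len(p):print(v,[(q*1000).round(0).astype(int).tolist() for q in p[::2]])
```

```text
handletop 216 rect [489.3 213.5] [23.1 26.9] 88.9 mean [0.4892 0.2127 0.2008] min [0.4759 0.2019 0.1941] max [0.5028 0.2251 0.205 ]
posttop 138 rect [489.3 255.8] [18.7 24.1] 89.2 mean [0.4894 0.2554 0.1595] min [0.4773 0.2464 0.1541] max [0.5015 0.2652 0.1637]
tail 62 rect [490.  286.1] [30.8  6.1] 89.9 mean [0.4898 0.2853 0.1512] min [0.4869 0.2707 0.1467] max [0.493  0.3016 0.1539]
prong 49 rect [489.4 191.8] [25.4  5.8] 89.6 mean [0.4892 0.1928 0.1509] min [0.4864 0.1791 0.1469] max [0.4923 0.2045 0.1576]
tip 18 rect [489.4 172.9] [ 5.7 10. ] 3.1 mean [0.4896 0.1724 0.1704] min [0.4867 0.1678 0.1659] max [0.4925 0.1779 0.1724]
foot 1094 rect [487.2 216.6] [164.7 103. ] 86.3 mean [0.4839 0.2518 0.0121] min [0.4305 0.1377 0.008 ] max [0.5395 0.2962 0.016 ]
130 [489.4 205.1 151.3] 0.152 4
131 [489.5 203.6 150.3] 0.152 4
132 [489.4 201.5 151.2] 0.154 4
133 [489.4 199.7 150.7] 0.152 4
134 [489.4 197.7 151.4] 0.153 4
135 [489.3 195.8 151.3] 0.152 4
136 [489.3 194.  151.3] 0.153 4
137 [489.5 192.7 149.4] 0.15 4
138 [489.4 190.4 150.7] 0.152 4
139 [489.4 188.6 150.5] 0.151 4
140 [489.4 1
[... 3281 characters left out ...]
, [475, 212, 157], [480, 218, 153], [486, 213, 156], [491, 215, 154], [497, 214, 154], [502, 209, 157], [508, 211, 155]]
133 [[469, 212, 155], [475, 215, 152], [480, 211, 155], [486, 215, 152], [491, 211, 153], [497, 217, 149], [502, 214, 151], [508, 215, 150]]
134 [[469, 214, 150], [474, 214, 150], [485, 213, 149], [491, 211, 150], [502, 214, 148], [508, 215, 146]]
135 [[468, 210, 150], [474, 212, 148], [485, 209, 149], [490, 179, 169], [502, 213, 145], [507, 213, 144]]
136 [[456, -851, 873], [471, 210, 146], [477, 210, 146], [486, 172, 171], [499, 211, 143]]
137 [[471, 212, 141], [476, 209, 143], [489, 168, 170]]
138 [[486, 174, 163], [491, 172, 164]]
139 [[486, 173, 160], [491, 176, 158]]
```

The top view gives the stand post at (0.489, 0.256) with the prong towards -y. The hook tip is at y≈0.168–0.178, so the bend is about 75 mm out, and the handle is at (0.489, 0.213). The boss is at (0.472, -0.088) with its long axis at 70°. Next I'll plan the unhooking path with a clearance computation.

```bash
cat > plan.py <<'E'
import numpy as np
# section plane (o outward from post axis, h height), mm; clearance of key section from hook
ob=75.
def hook():
    u=np.array([np.cos(np.radians(65)),np.sin(np.radians(65))])
    P=[];R=[]
    for a,b,r in((np.array([9,150]),np.array([ob,150]),3.5),(np.array([ob,150]),np.array([ob,150])+24*u,3.5),(np.array([ob,150])+24*u,np.array([ob,150])+24*u+[-6,-2],2.5)):
        t=np.linspace(0,1,41)[:,None];P.append(a+t*(b-a));R+= [r]*41
    return np.vstack(P),np.array(R)
HP,HR=hook()
RECT=[(-3,3,76,90),(-3,3,50,58),(-6,6,0,50),(-11,11,90,126)]
def clr(o,h,th):
    "o,h of eye centre; th tilt rad"
    n=np.array([np.cos(th),np.sin(th)]);k=np.array([-np.sin(th),np.cos(th)])
    d=HP-[o,h];x=d@n;z=d@k+67;m=1e9
    for a,b,c,e in RECT:
        dx=np.maximum(np.maximum(a-x,x-b),0);dz=np.maximum(np.maximum(c-z,z-e),0)
        m=min(m,(np.hypot(dx,dz)-HR).min())
    return m
if __name__=="__main__":
    for th in(0,20,30,35,40,45):
        print("th",th)
        for s in(45,60,66,70,75,80,84,88,92,96,100,104,108):
            t=np.radians(65);c,d=(np.array([s,150.]),np.array([0,1.])) if s<=ob-4 else (np.array([s,150.]),np.array([-.5,.85])) if s<ob+2 else (np.array([ob,150])+(s-ob)*np.array([np.cos(t),np.sin(t)]),np.array([-np.sin(t),np.cos(t)]))
            best=max((clr(*(c+q*d),np.radians(th)),q) for q in np.arange(-6,9,.25))
            p=c+best[1]*d;print("  s",s,"eye",p.round(1),"clr %.1f"%best[0])
E
python3 plan.py; python3 -c "
import numpy as np
W=np.load('Wtop.npy');z=W[...,2];m=(z>.1)&(z<.6)
for n,s in(('box',np.s_[240:420,470:560]),('toast',np.s_[90:215,440:560])):
    p=W[s][m[s]];print(n,p.min(0),p.max(0))"
```

```text
th 0
  s 45 eye [ 45. 150.] clr 5.5
  s 60 eye [ 60. 150.] clr 5.5
  s 66 eye [ 66.  152.2] clr 3.2
  s 70 eye [ 70. 153.] clr 2.4
  s 75 eye [ 72.5 154.2] clr 1.1
  s 80 eye [ 73.9 156. ] clr -0.5
  s 84 eye [ 78.8 158.2] clr -2.5
  s 88 eye [ 80.5 161.8] clr -2.5
  s 92 eye [ 83.3 164.9] clr -1.4
  s 96 eye [ 87.3 167.4] clr 1.2
  s 100 eye [ 91.  170.1] clr 3.6
  s 104 eye [ 92.7 173.7] clr 3.6
  s 108 eye [ 94.4 177.4] clr 3.6
th 20
  s 45 eye [ 45. 150.] clr 3.9
  s 60 eye [ 60. 150.] clr 4.0
  s 66 eye [ 66. 150.] clr 3.9
  s 70 eye [ 70. 150.] clr 4.0
  s 75 eye [ 73.6 152.3] clr 2.8
  s 80 eye [ 76.4 154.8] clr 1.4
  s 84 eye [ 77.7 158.7] clr -0.5
  s 88 eye [ 79.4 162.3] clr -0.6
  s 92 eye [ 82.4 165.3] clr 0.8
  s 96 eye [ 85.2 168.4] clr 2.2
  s 100 eye [ 88.5 171.3] clr 3.9
  s 104 eye [ 92.2 174. ] clr 6.2
  s 108 eye [ 94.4 177.4] clr 6.8
th 30
  s 45 eye [ 45. 150.] clr 2.8
  s 60 eye [ 60. 150.] clr 2.8
  s 66 eye [ 66. 150.] clr 2.8
  s 70 eye [ 70.  150.2] clr 2.9
  s 75 eye [ 74.1 151.5] clr 3.6
  s 80 eye [ 76.9 154.6] clr 2.4
  s 84 eye [ 77.9 158.6] clr 1.2
  
[... 954 characters left out ...]
 3.1
  s 100 eye [ 86.7 172.1] clr 4.6
  s 104 eye [ 89.5 175.2] clr 5.7
  s 108 eye [ 92.8 178.1] clr 7.8
th 45
  s 45 eye [ 45. 150.] clr 0.7
  s 60 eye [ 60. 150.] clr 0.7
  s 66 eye [ 66. 150.] clr 0.8
  s 70 eye [ 70.  150.8] clr 1.4
  s 75 eye [ 73.6 152.3] clr 2.9
  s 80 eye [ 77.1 154.5] clr 3.9
  s 84 eye [ 78.4 158.4] clr 3.3
  s 88 eye [ 78.9 162.5] clr 2.2
  s 92 eye [ 81.1 165.9] clr 2.5
  s 96 eye [ 83.2 169.3] clr 3.2
  s 100 eye [ 86.  172.4] clr 4.4
  s 104 eye [ 88.8 175.5] clr 5.7
  s 108 eye [ 91.9 178.5] clr 7.6
box [ 0.22125695 -0.59106017  0.10005143] [ 0.48102322 -0.50178974  0.20438425]
toast [ 0.56890221 -0.64908048  0.100057  ] [ 0.77298642 -0.46735754  0.18618239]
```

Request:
{"api": "drive_tool", "payload": {
  "targets": [
    {"tz": 1, "claw": -0.18},
    {"tz": 1, "claw": -0.18},
    {"tx": 0.59, "ty": 0.93, "wz": 0.096, "claw": -0.18},
    {"tx": 0.59, "ty": 0.93, "wz": 0.096, "claw": -0.18},
    {"tx": 0.59, "ty": 0.93, "wz": 0.096, "claw": -0.18},
    {"tx": 0.59, "ty": 0.93, "wz": 0.096, "claw": -0.18},
    {"tx": 0.59, "ty": 0.93, "wz": 0.096, "claw": -0.18},
    {"tx": 0.59, "ty": 0.93, "wz": 0.096, "claw": -0.18}
  ]
}}

```text
validation failed for argument at $.ta...
```

Request:
{"api": "drive_tool", "payload": {
  "targets": [
    {"tx": 0.59, "ty": 0.93, "wz": 0.096, "claw": -0.18},
    {"tx": 0.59, "ty": 0.93, "wz": 0.096, "claw": -0.18},
    {"tx": 0.59, "ty": 0.93, "wz": 0.096, "claw": -0.18},
    {"tx": 0.59, "ty": 0.93, "wz": 0.096, "claw": -0.18},
    {"tx": 0.59, "ty": 0.93, "wz": 0.096, "claw": -0.18},
    {"tx": 0.59, "ty": 0.93, "wz": 0.096, "claw": -0.18},
    {"tx": 0.59, "ty": 0.93, "wz": 0.096, "claw": -0.18},
    {"tx": 0.59, "ty": 0.93, "wz": 0.096, "claw": -0.18}
  ]
}}

```text
validation failed for argument at $.ta...
```

Request:
{"api": "drive_tool", "payload": {
  "targets": [
    {"tx": 0.09, "ty": 0.98, "wz": 0.096},
    {"tx": 0.09, "ty": 0.98, "wz": 0.096},
    {"tx": 0.09, "ty": 0.98, "wz": 0.096},
    {"tx": 0.09, "ty": 0.98, "wz": 0.096},
    {"tx": 0.09, "ty": 0.98, "wz": 0.096},
    {"tx": 0.09, "ty": 0.98, "wz": 0.096},
    {"tx": 0.09, "ty": 0.98, "wz": 0.096},
    {"tx": 0.09, "ty": 0.98, "wz": 0.096}
  ]
}}

```text
validation failed for argument at $.ta...
```

Request:
{"api": "drive_tool", "payload": {
  "targets": [
    {"tx": 0.09, "ty": 0.98, "wz": 0.096},
    {"tx": 0.09, "ty": 0.98, "wz": 0.096},
    {"tx": 0.09, "ty": 0.98, "wz": 0.096},
    {"tx": 0.09, "ty": 0.98, "wz": 0.096},
    {"tx": 0.09, "ty": 0.98, "wz": 0.096},
    {"tx": 0.09, "ty": 0.98, "wz": 0.096},
    {},
    {}
  ]
}}

```text
validation failed for argument at $.ta...
```

```bash
cat > st.py <<'E'
from plant import r
import numpy as np
from scipy.spatial.transform import Rotation as R
s=r.get_state();M=R.from_quat(s["eef_rot"]).as_matrix()
print("t",s["clock"].round(2),"p",s["tool_pos"].round(4),"F",s["contact_force"].round(2),"open",round(float(s["opening"])*88,1),"grip",s["finger_force"].round(1))
print("q",s["q"].round(2),"xyz axes",M.T.round(3).tolist())
E
python3 st.py
```

```text
Traceback (most recent call last):
  File "st.py", line 5, in <module>
    print("t",s["clock"].round(2),"p",s["tool_pos"].round(4),"F",s["contact_force"].round(2),"open",round(float(s["opening"])*88,1),"grip",s["finger_force"].round(1))
              ^^^^^^^^^^^^^^^^
AttributeError: 'float' object has no attribute 'round'
```

Request:
{"api": "drive_tool", "payload": {
  "targets": [
    {"tx": 0, "ty": 0, "tz": 1, "wx": 0, "wy": 0, "wz": 0, "claw": -0.18},
    {"tx": 0, "ty": 0, "tz": 1, "wx": 0, "wy": 0, "wz": 0, "claw": -0.18},
    {"tx": 0.59, "ty": 0.93, "tz": 0, "wx": 0, "wy": 0, "wz": 0.096, "claw": -0.18},
    {"tx": 0.59, "ty": 0.93, "tz": 0, "wx": 0, "wy": 0, "wz": 0.096, "claw": -0.18},
    {"tx": 0.59, "ty": 0.93, "tz": 0, "wx": 0, "wy": 0, "wz": 0.096, "claw": -0.18},
    {"tx": 0.59, "ty": 0.93, "tz": 0, "wx": 0, "wy": 0, "wz": 0.096, "claw": -0.18},
    {"tx": 0.59, "ty": 0.93, "tz": 0, "wx": 0, "wy": 0, "wz": 0.096, "claw": -0.18},
    {"tx": 0.59, "ty": 0.93, "tz": 0, "wx": 0, "wy": 0, "wz": 0.096, "claw": -0.18}
  ]
}}

```text
clock: 0.9
tool_pos: [0.3107, -0.422, 0.3065]
eef_rot: [0.892, 0.453, -0.0, -0.0]
contact_force: [0.5, -0.5, 0.5]
opening: 0.41
finger_force: 0.0
```

```bash
sed -i 's/s\["clock"\].round(2)/round(float(s["clock"]),2)/;s/s\["finger_force"\].round(1)/round(float(s["finger_force"]),1)/' st.py; sed -i 's/s=r.get_state();/s=r.get_state();s={k:np.array(v) for k,v in s.items()};/' st.py; python3 st.py
```

```text
t 0.9 p [ 0.3107 -0.422   0.3065] F [ 0.54 -0.46  0.49] open 36.1 grip 0.0
q [ 1.1   0.5  -0.39  1.78  0.23  0.91 -0.02] xyz axes [[0.59, 0.808, 0.0], [0.808, -0.59, -0.001], [-0.0, 0.0, -1.0]]
```

Request:
{"api": "drive_tool", "payload": {
  "targets": [
    {"tx": 0.59, "ty": 0.93, "tz": 0, "wx": 0, "wy": 0, "wz": 0.096, "claw": -0.18},
    {"tx": 0.59, "ty": 0.93, "tz": 0, "wx": 0, "wy": 0, "wz": 0.096, "claw": -0.18},
    {"tx": 0.59, "ty": 0.93, "tz": 0, "wx": 0, "wy": 0, "wz": 0.096, "claw": -0.18},
    {"tx": 0.59, "ty": 0.93, "tz": 0, "wx": 0, "wy": 0, "wz": 0.096, "claw": -0.18},
    {"tx": 0.59, "ty": 0.93, "tz": 0, "wx": 0, "wy": 0, "wz": 0.096, "claw": -0.18},
    {"tx": 0.59, "ty": 0.93, "tz": 0, "wx": 0, "wy": 0, "wz": 0.096, "claw": -0.18},
    {"tx": 0.59, "ty": 0.93, "tz": 0, "wx": 0, "wy": 0, "wz": 0.096, "claw": -0.18},
    {"tx": 0.59, "ty": 0.93, "tz": 0, "wx": 0, "wy": 0, "wz": 0.096, "claw": -0.18}
  ]
}}

```text
clock: 1.7
tool_pos: [0.4523, -0.199, 0.3065]
eef_rot: [0.643, 0.766, -0.0, -0.0]
contact_force: [-0.5, -0.1, 0.8]
opening: 0.408
finger_force: 0.0
```

Request:
{"api": "drive_tool", "payload": {
  "targets": [
    {"tx": 0.09, "ty": 0.98, "tz": 0, "wx": 0, "wy": 0, "wz": 0.096, "claw": -0.18},
    {"tx": 0.09, "ty": 0.98, "tz": 0, "wx": 0, "wy": 0, "wz": 0.096, "claw": -0.18},
    {"tx": 0.09, "ty": 0.98, "tz": 0, "wx": 0, "wy": 0, "wz": 0.096, "claw": -0.18},
    {"tx": 0.09, "ty": 0.98, "tz": 0, "wx": 0, "wy": 0, "wz": 0.096, "claw": -0.18},
    {"tx": 0.09, "ty": 0.98, "tz": 0, "wx": 0, "wy": 0, "wz": 0.096, "claw": -0.18},
    {"tx": 0.09, "ty": 0.98, "tz": 0, "wx": 0, "wy": 0, "wz": 0.096, "claw": -0.18},
    {"tx": 0.09, "ty": 0.98, "tz": 0, "wx": 0, "wy": 0, "wz": 0.096, "claw": -0.18},
    {"tx": 0.09, "ty": 0.98, "tz": 0, "wx": 0, "wy": 0, "wz": 0.096, "claw": -0.18}
  ]
}}

```text
clock: 2.5
tool_pos: [0.4734, 0.036, 0.3065]
eef_rot: [0.292, 0.956, -0.0, -0.0]
contact_force: [-0.1, -0.3, -0.7]
opening: 0.413
finger_force: 0.0
```

Request:
{"api": "drive_tool", "payload": {
  "targets": [
    {"tx": 0.09, "ty": 0.98, "tz": 0, "wx": 0, "wy": 0, "wz": 0.096, "claw": -0.18},
    {"tx": 0.09, "ty": 0.98, "tz": 0, "wx": 0, "wy": 0, "wz": 0.096, "claw": -0.18},
    {"tx": 0.09, "ty": 0.98, "tz": 0, "wx": 0, "wy": 0, "wz": 0.096, "claw": -0.18},
    {"tx": 0.09, "ty": 0.98, "tz": 0, "wx": 0, "wy": 0, "wz": 0.096, "claw": -0.18},
    {"tx": 0.09, "ty": 0.98, "tz": 0, "wx": 0, "wy": 0, "wz": 0.096, "claw": -0.18},
    {"tx": 0.09, "ty": 0.98, "tz": 0, "wx": 0, "wy": 0, "wz": 0.096, "claw": -0.18},
    {"tx": 0, "ty": 0, "tz": 0, "wx": 0, "wy": 0, "wz": 0, "claw": -0.18},
    {"tx": 0, "ty": 0, "tz": 0, "wx": 0, "wy": 0, "wz": 0, "claw": -0.18}
  ]
}}

```text
clock: 3.3
tool_pos: [0.4895, 0.2113, 0.3062]
eef_rot: [-0.003, 1.0, -0.0, -0.001]
contact_force: [-0.5, -0.5, -0.8]
opening: 0.407
finger_force: 0.0
```

```bash
python3 st.py
```

```text
t 3.3 p [0.4895 0.2113 0.3062] F [-0.49 -0.49 -0.82] open 35.8 grip 0.0
q [ 0.07  0.64 -0.98  1.74  0.59  1.09  0.48] xyz axes [[-1.0, -0.006, 0.001], [-0.006, 1.0, -0.001], [-0.001, -0.001, -1.0]]
```

Request:
{"api": "drive_tool", "payload": {
  "targets": [
    {"tx": 0, "ty": 0.06, "tz": -0.7, "wx": 0, "wy": 0, "wz": 0, "claw": -0.18},
    {"tx": 0, "ty": 0, "tz": -0.7, "wx": 0, "wy": 0, "wz": 0, "claw": -0.18},
    {"tx": 0, "ty": 0, "tz": -0.7, "wx": 0, "wy": 0, "wz": 0, "claw": -0.18},
    {"tx": 0, "ty": 0, "tz": -0.7, "wx": 0, "wy": 0, "wz": 0, "claw": -0.18},
    {"tx": 0, "ty": 0, "tz": -0.4, "wx": 0, "wy": 0, "wz": 0, "claw": -0.18},
    {"tx": 0, "ty": 0, "tz": -0.4, "wx": 0, "wy": 0, "wz": 0, "claw": -0.18},
    {"tx": 0, "ty": 0, "tz": -0.4, "wx": 0, "wy": 0, "wz": 0, "claw": -0.18},
    {"tx": 0, "ty": 0, "tz": 0, "wx": 0, "wy": 0, "wz": 0, "claw": -0.18}
  ]
}}

```text
clock: 4.1
tool_pos: [0.4894, 0.2124, 0.1855]
eef_rot: [-0.003, 1.0, -0.001, -0.001]
contact_force: [-0.2, -0.7, -0.3]
opening: 0.414
finger_force: 0.0
```

```bash
python3 st.py
python3 - <<'E'
from plant import vision
import cv2,numpy as np
d=vision.snapshot("side");cv2.imwrite("pics/a1.png",np.clip(cv2.resize(d["image"][90:190,180:310],None,fx=5,fy=5,interpolation=cv2.INTER_CUBIC)*1.4,0,255).astype(np.uint8))
E
```

```text
t 4.1 p [0.4894 0.2124 0.1855] F [-0.15 -0.71 -0.29] open 36.5 grip 0.0
q [-0.01  0.78 -0.85  1.88  0.78  0.85  0.31] xyz axes [[-1.0, -0.006, 0.002], [-0.006, 1.0, -0.001], [-0.002, -0.001, -1.0]]
```

View pics/a1.png

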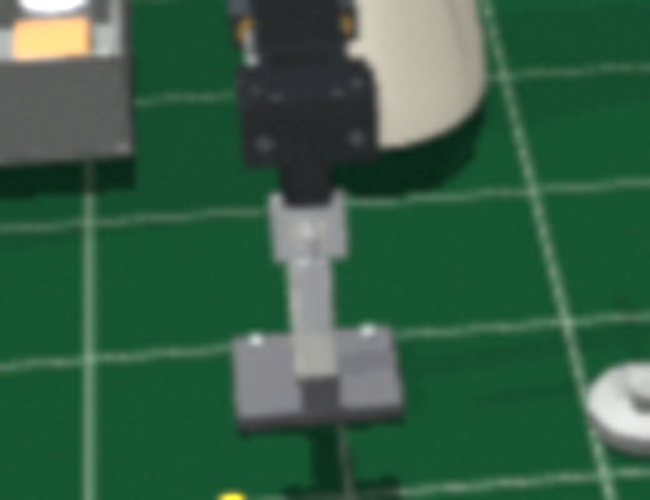

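The picture shows the gripper (black, about (305,110)) straddling the handle, clear of the post and hook. I'll close slowly.

Request:
{"api": "drive_tool", "payload": {
  "targets": [
    {"tx": 0, "ty": 0, "tz": 0, "wx": 0, "wy": 0, "wz": 0, "claw": -0.35},
    {"tx": 0, "ty": 0, "tz": 0, "wx": 0, "wy": 0, "wz": 0, "claw": -0.42},
    {"tx": 0, "ty": 0, "tz": 0, "wx": 0, "wy": 0, "wz": 0, "claw": -0.46},
    {"tx": 0, "ty": 0, "tz": 0, "wx": 0, "wy": 0, "wz": 0, "claw": -0.49},
    {"tx": 0, "ty": 0, "tz": 0, "wx": 0, "wy": 0, "wz": 0, "claw": -0.52},
    {"tx": 0, "ty": 0, "tz": 0, "wx": 0, "wy": 0, "wz": 0, "claw": -0.7},
    {"tx": 0, "ty": 0, "tz": 0, "wx": 0, "wy": 0, "wz": 0, "claw": -1},
    {"tx": 0, "ty": 0, "tz": 0, "wx": 0, "wy": 0, "wz": 0, "claw": -1}
  ],
  "force": 25
}}

```text
clock: 4.95
tool_pos: [0.4899, 0.2135, 0.1869]
eef_rot: [-0.003, 1.0, 0.0, 0.0]
contact_force: [0.7, 0.4, 0.8]
opening: 0.252
finger_force: 24.6
```

```bash
python3 st.py;python3 st.py
```

```text
t 4.95 p [0.4899 0.2135 0.1869] F [0.66 0.42 0.82] open 22.2 grip 24.6
q [-0.01  0.78 -0.85  1.88  0.78  0.85  0.31] xyz axes [[-1.0, -0.006, -0.0], [-0.006, 1.0, 0.0], [0.0, 0.0, -1.0]]
t 4.95 p [0.4899 0.2135 0.1869] F [0.66 0.42 0.82] open 22.2 grip 24.6
q [-0.01  0.78 -0.85  1.88  0.78  0.85  0.31] xyz axes [[-1.0, -0.006, -0.0], [-0.006, 1.0, 0.0], [0.0, 0.0, -1.0]]
```

```bash
cat > rows.py <<'E'
import numpy as np
from plan import clr
d=41.7;y0=.2558
W=[(43.1,144.5,0),(43.1,150,0),(50,150,0),(57,150,0),(64,150,0),(64,150,12),(64.5,150,24),(65,150,34),(69,150.3,36),(72,151,38),(74.5,152.3,40),(77,154.5,41),(78.1,158.5,42),(78.9,162.5,43),(81.1,165.9,43),(83.4,169.2,43),(86.5,172.2,43),(92.5,178.5,43),(102,184,43),(122,192,43)]
def tcp(o,h,t): t=np.radians(t);return np.array([y0*1000-o+d*np.sin(t),h+d*np.cos(t)])
for a,b in zip(W,W[1:]):
    D=(tcp(*b)-tcp(*a))/30; print(b,"clr %.1f"%clr(b[0],b[1],np.radians(b[2])),"ty %.2f tz %.2f wx %.2f"%(*D,-(b[2]-a[2])/60),"tcp",tcp(*b).round(1))
E
python3 rows.py
```

```text
(43.1, 150, 0) clr 5.5 ty 0.00 tz 0.18 wx 0.00 tcp [212.7 191.7]
(50, 150, 0) clr 5.5 ty -0.23 tz 0.00 wx 0.00 tcp [205.8 191.7]
(57, 150, 0) clr 5.5 ty -0.23 tz 0.00 wx 0.00 tcp [198.8 191.7]
(64, 150, 0) clr 2.8 ty -0.23 tz 0.00 wx 0.00 tcp [191.8 191.7]
(64, 150, 12) clr 4.7 ty 0.29 tz -0.03 wx -0.20 tcp [200.5 190.8]
(64.5, 150, 24) clr 3.5 ty 0.26 tz -0.09 wx -0.20 tcp [208.3 188.1]
(65, 150, 34) clr 2.3 ty 0.20 tz -0.12 wx -0.17 tcp [214.1 184.6]
(69, 150.3, 36) clr 2.0 ty -0.09 tz -0.02 wx -0.03 tcp [211.3 184. ]
(72, 151, 38) clr 2.8 ty -0.06 tz -0.01 wx -0.03 tcp [209.5 183.9]
(74.5, 152.3, 40) clr 3.4 ty -0.05 tz 0.01 wx -0.03 tcp [208.1 184.2]
(77, 154.5, 41) clr 3.6 ty -0.06 tz 0.06 wx -0.02 tcp [206.2 186. ]
(78.1, 158.5, 42) clr 2.8 ty -0.02 tz 0.12 wx -0.02 tcp [205.6 189.5]
(78.9, 162.5, 43) clr 1.9 ty -0.01 tz 0.12 wx -0.02 tcp [205.3 193. ]
(81.1, 165.9, 43) clr 2.3 ty -0.07 tz 0.11 wx 0.00 tcp [203.1 196.4]
(83.4, 169.2, 43) clr 3.2 ty -0.08 tz 0.11 wx 0.00 tcp [200.8 199.7]
(86.5, 172.2, 43) clr 4.4 ty -0.10 tz 0.10 wx 0.00 tcp [197.7 202.7]
(92.5, 178.5, 43) clr 7.8 ty -0.20 tz 0.21 wx 0.00 tcp [191.7 209. ]
(102, 184, 43) clr 15.3 ty -0.32 tz 0.18 wx 0.00 tcp [182.2 214.5]
(122, 192, 43) clr 28.9 ty -0.67 tz 0.27 wx 0.00 tcp [162.2 222.5]
```

Request:
{"api": "drive_tool", "payload": {
  "targets": [
    {"tx": 0, "ty": 0, "tz": 0.09, "wx": 0, "wy": 0, "wz": 0, "claw": -1},
    {"tx": 0, "ty": 0, "tz": 0.09, "wx": 0, "wy": 0, "wz": 0, "claw": -1},
    {"tx": 0, "ty": 0, "tz": 0, "wx": 0, "wy": 0, "wz": 0, "claw": -1},
    {"tx": 0, "ty": -0.14, "tz": 0, "wx": 0, "wy": 0, "wz": 0, "claw": -1},
    {"tx": 0, "ty": -0.14, "tz": 0, "wx": 0, "wy": 0, "wz": 0, "claw": -1},
    {"tx": 0, "ty": -0.14, "tz": 0, "wx": 0, "wy": 0, "wz": 0, "claw": -1},
    {"tx": 0, "ty": -0.14, "tz": 0, "wx": 0, "wy": 0, "wz": 0, "claw": -1},
    {"tx": 0, "ty": -0.14, "tz": 0, "wx": 0, "wy": 0, "wz": 0, "claw": -1}
  ]
}}

```text
clock: 5.75
tool_pos: [0.4898, 0.1917, 0.1921]
eef_rot: [-0.003, 1.0, -0.0, -0.0]
contact_force: [0.7, 1.1, -1.7]
opening: 0.249
finger_force: 24.6
```

Request:
{"api": "drive_tool", "payload": {
  "targets": [
    {"tx": 0, "ty": 0.118, "tz": -0.005, "wx": -0.081, "wy": 0, "wz": 0, "claw": -1},
    {"tx": 0, "ty": 0.117, "tz": -0.015, "wx": -0.081, "wy": 0, "wz": 0, "claw": -1},
    {"tx": 0, "ty": 0.11, "tz": -0.025, "wx": -0.081, "wy": 0, "wz": 0, "claw": -1},
    {"tx": 0, "ty": 0.107, "tz": -0.034, "wx": -0.081, "wy": 0, "wz": 0, "claw": -1},
    {"tx": 0, "ty": 0.102, "tz": -0.044, "wx": -0.081, "wy": 0, "wz": 0, "claw": -1},
    {"tx": 0, "ty": 0.098, "tz": -0.053, "wx": -0.081, "wy": 0, "wz": 0, "claw": -1},
    {"tx": 0, "ty": 0.093, "tz": -0.061, "wx": -0.081, "wy": 0, "wz": 0, "claw": -1},
    {"tx": 0, "ty": 0, "tz": 0, "wx": 0, "wy": 0, "wz": 0, "claw": -1}
  ]
}}

```text
clock: 6.55
tool_pos: [0.4886, 0.2178, 0.1834]
eef_rot: [-0.005, 0.957, -0.292, -0.001]
contact_force: [-1.1, 0.4, -1.3]
opening: 0.247
finger_force: 24.9
```

```bash
python3 st.py
python3 - <<'E'
from plant import vision,r
import cv2,numpy as np
F=[];P=[]
for i in range(6):
    d=vision.snapshot("side");s=r.get_state();F.append(s["contact_force"]);P.append(s["tool_pos"])
print(np.mean(F,0).round(2),np.mean(P,0).round(4))
cv2.imwrite("pics/a2.png",np.clip(cv2.resize(d["image"][80:190,180:310],None,fx=5,fy=5,interpolation=cv2.INTER_CUBIC)*1.4,0,255).astype(np.uint8))
E
```

```text
t 6.55 p [0.4886 0.2178 0.1834] F [-1.09  0.43 -1.3 ] open 21.8 grip 24.9
q [-0.42  0.91 -0.62  1.64  0.81  1.4   0.18] xyz axes [[-1.0, -0.009, 0.006], [-0.011, 0.83, -0.558], [0.0, -0.558, -0.83]]
[ 0.34 -0.21 -1.58] [0.49   0.2142 0.1851]
```

View pics/a2.png

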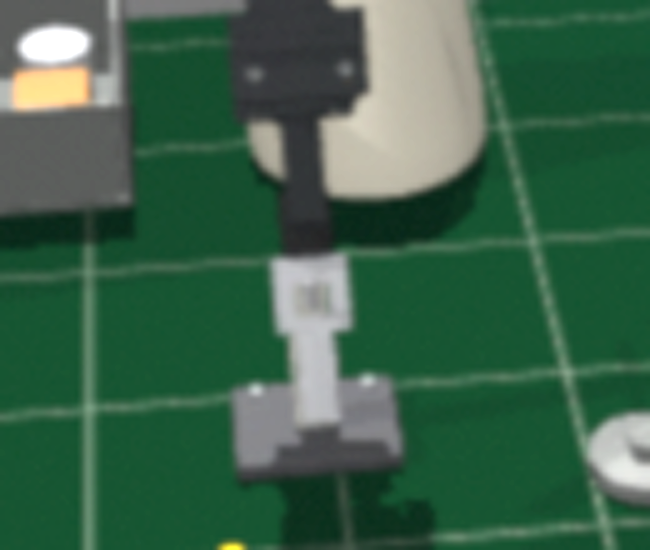

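The tilted key shows no contact (force is about its weight, -1.6 N), and the hook tip can be seen in the eye at about (315,297). Now round the bend.

Request:
{"api": "drive_tool", "payload": {
  "targets": [
    {"tx": 0, "ty": -0.047, "tz": -0.015, "wx": -0.017, "wy": 0, "wz": 0, "claw": -1},
    {"tx": 0, "ty": -0.047, "tz": -0.01, "wx": -0.017, "wy": 0, "wz": 0, "claw": -1},
    {"tx": 0, "ty": -0.03, "tz": -0.003, "wx": -0.017, "wy": 0, "wz": 0, "claw": -1},
    {"tx": 0, "ty": -0.03, "tz": 0, "wx": -0.017, "wy": 0, "wz": 0, "claw": -1},
    {"tx": 0, "ty": -0.047, "tz": 0.01, "wx": -0.033, "wy": 0, "wz": 0, "claw": -1},
    {"tx": 0, "ty": 0, "tz": 0, "wx": 0, "wy": 0, "wz": 0, "claw": -1},
    {"tx": 0, "ty": -0.063, "tz": 0.06, "wx": -0.017, "wy": 0, "wz": 0, "claw": -1},
    {"tx": 0, "ty": 0, "tz": 0, "wx": 0, "wy": 0, "wz": 0, "claw": -1}
  ]
}}

```text
clock: 7.65
tool_pos: [0.4897, 0.2068, 0.1863]
eef_rot: [-0.003, 0.936, -0.351, -0.001]
contact_force: [0.2, 0.7, -2.1]
opening: 0.247
finger_force: 24.9
```

```bash
cat > avg.py <<'E'
from plant import vision,r
import numpy as np
from scipy.spatial.transform import Rotation as R
F=[];P=[]
for i in range(4):
    d=vision.snapshot("side");s=r.get_state();F.append(s["contact_force"]);P.append(s["tool_pos"])
print(np.mean(F,0).round(2),np.mean(P,0).round(4),R.from_quat(s["eef_rot"]).as_matrix()[:,2].round(3))
E
python3 avg.py
```

```text
[ 0.23  0.09 -2.04] [0.4899 0.2067 0.1864] [ 0.    -0.657 -0.754]
```

Request:
{"api": "drive_tool", "payload": {
  "targets": [
    {"tx": 0, "ty": -0.01, "tz": 0.058, "wx": -0.009, "wy": 0, "wz": 0, "claw": -1},
    {"tx": 0, "ty": -0.01, "tz": 0.058, "wx": -0.009, "wy": 0, "wz": 0, "claw": -1},
    {"tx": 0, "ty": 0, "tz": 0, "wx": 0, "wy": 0, "wz": 0, "claw": -1},
    {"tx": 0, "ty": -0.005, "tz": 0.058, "wx": -0.009, "wy": 0, "wz": 0, "claw": -1},
    {"tx": 0, "ty": 0, "tz": 0, "wx": 0, "wy": 0, "wz": 0, "claw": -1},
    {"tx": 0, "ty": -0.005, "tz": 0.058, "wx": -0.009, "wy": 0, "wz": 0, "claw": -1},
    {"tx": 0, "ty": 0, "tz": 0, "wx": 0, "wy": 0, "wz": 0, "claw": -1},
    {"tx": 0, "ty": 0, "tz": 0, "wx": 0, "wy": 0, "wz": 0, "claw": -1}
  ]
}}

```text
clock: 8.65
tool_pos: [0.4898, 0.2059, 0.1932]
eef_rot: [-0.003, 0.93, -0.369, -0.001]
contact_force: [0.7, 0.6, -2.1]
opening: 0.248
finger_force: 24.9
```

```bash
python3 avg.py
```

```text
[ 0.32  0.22 -1.6 ] [0.4898 0.2058 0.1933] [-0.    -0.685 -0.728]
```

No contact at the tightest point, so I'll continue past the barb.

Request:
{"api": "drive_tool", "payload": {
  "targets": [
    {"tx": 0, "ty": -0.035, "tz": 0.057, "wx": 0, "wy": 0, "wz": 0, "claw": -1},
    {"tx": 0, "ty": -0.035, "tz": 0.057, "wx": 0, "wy": 0, "wz": 0, "claw": -1},
    {"tx": 0, "ty": -0.038, "tz": 0.055, "wx": 0, "wy": 0, "wz": 0, "claw": -1},
    {"tx": 0, "ty": -0.038, "tz": 0.055, "wx": 0, "wy": 0, "wz": 0, "claw": -1},
    {"tx": 0, "ty": -0.05, "tz": 0.05, "wx": 0, "wy": 0, "wz": 0, "claw": -1},
    {"tx": 0, "ty": -0.05, "tz": 0.05, "wx": 0, "wy": 0, "wz": 0, "claw": -1},
    {"tx": 0, "ty": 0, "tz": 0, "wx": 0, "wy": 0, "wz": 0, "claw": -1},
    {"tx": 0, "ty": 0, "tz": 0, "wx": 0, "wy": 0, "wz": 0, "claw": -1}
  ]
}}

```text
clock: 9.65
tool_pos: [0.4898, 0.1984, 0.203]
eef_rot: [-0.003, 0.93, -0.369, -0.001]
contact_force: [0.3, -0.5, -1.1]
opening: 0.249
finger_force: 24.9
```

```bash
python3 avg.py
```

```text
[ 0.19 -0.08 -1.35] [0.4898 0.1985 0.2029] [-0.    -0.685 -0.728]
```

Request:
{"api": "drive_tool", "payload": {
  "targets": [
    {"tx": 0, "ty": -0.1, "tz": 0.105, "wx": 0, "wy": 0, "wz": 0, "claw": -1},
    {"tx": 0, "ty": -0.1, "tz": 0.105, "wx": 0, "wy": 0, "wz": 0, "claw": -1},
    {"tx": 0, "ty": -0.32, "tz": 0.2, "wx": 0, "wy": 0, "wz": 0, "claw": -1},
    {"tx": 0, "ty": -0.67, "tz": 0.3, "wx": 0, "wy": 0, "wz": 0, "claw": -1},
    {"tx": 0, "ty": -0.8, "tz": 0.5, "wx": 0, "wy": 0, "wz": 0, "claw": -1},
    {"tx": 0, "ty": -0.8, "tz": 0.5, "wx": 0, "wy": 0, "wz": 0, "claw": -1},
    {"tx": 0, "ty": -0.8, "tz": 0.5, "wx": 0, "wy": 0, "wz": 0, "claw": -1},
    {"tx": 0, "ty": -0.8, "tz": 0.5, "wx": 0, "wy": 0, "wz": 0, "claw": -1}
  ]
}}

```text
clock: 10.65
tool_pos: [0.4896, 0.0648, 0.2855]
eef_rot: [-0.002, 0.929, -0.369, -0.001]
contact_force: [0.5, 1.1, -2.3]
opening: 0.243
finger_force: 24.9
```

```bash
python3 avg.py
```

```text
[ 0.11 -0.7  -1.45] [0.4898 0.0631 0.2865] [-0.    -0.685 -0.729]
```

Request:
{"api": "drive_tool", "payload": {
  "targets": [
    {"tx": 0, "ty": -0.5, "tz": 0, "wx": 0.12, "wy": 0, "wz": 0, "claw": -1},
    {"tx": 0, "ty": -0.5, "tz": 0, "wx": 0.12, "wy": 0, "wz": 0, "claw": -1},
    {"tx": 0, "ty": -0.5, "tz": 0, "wx": 0.12, "wy": 0, "wz": 0, "claw": -1},
    {"tx": 0, "ty": -0.5, "tz": 0, "wx": 0.12, "wy": 0, "wz": 0, "claw": -1},
    {"tx": 0, "ty": -0.5, "tz": 0, "wx": 0.12, "wy": 0, "wz": 0, "claw": -1},
    {"tx": 0, "ty": -0.5, "tz": 0, "wx": 0.12, "wy": 0, "wz": 0, "claw": -1},
    {"tx": 0, "ty": -0.25, "tz": 0, "wx": 0, "wy": 0, "wz": -0.1314, "claw": -1},
    {"tx": 0, "ty": -0.25, "tz": 0, "wx": 0, "wy": 0, "wz": -0.1314, "claw": -1}
  ]
}}

```text
clock: 11.65
tool_pos: [0.4892, -0.0408, 0.2835]
eef_rot: [0.139, 0.99, -0.0, -0.001]
contact_force: [0.2, 0.9, -0.6]
opening: 0.246
finger_force: 25.0
```

Request:
{"api": "drive_tool", "payload": {
  "targets": [
    {"tx": -0.05, "ty": -0.15, "tz": 0, "wx": 0, "wy": 0, "wz": -0.1314, "claw": -1},
    {"tx": -0.05, "ty": -0.15, "tz": 0, "wx": 0, "wy": 0, "wz": -0.1314, "claw": -1},
    {"tx": -0.05, "ty": -0.15, "tz": 0, "wx": 0, "wy": 0, "wz": -0.1314, "claw": -1},
    {"tx": -0.05, "ty": -0.15, "tz": 0, "wx": 0, "wy": 0, "wz": -0.1314, "claw": -1},
    {"tx": -0.05, "ty": -0.15, "tz": 0, "wx": 0, "wy": 0, "wz": -0.1314, "claw": -1},
    {"tx": -0.05, "ty": -0.15, "tz": 0, "wx": 0, "wy": 0, "wz": -0.1314, "claw": -1},
    {"tx": -0.05, "ty": -0.15, "tz": 0, "wx": 0, "wy": 0, "wz": -0.1314, "claw": -1},
    {"tx": -0.05, "ty": -0.15, "tz": 0, "wx": 0, "wy": 0, "wz": -0.1314, "claw": -1}
  ]
}}

```text
clock: 12.45
tool_pos: [0.4774, -0.0735, 0.2838]
eef_rot: [0.634, 0.773, -0.001, -0.001]
contact_force: [-0.3, 0.1, -1.7]
opening: 0.249
finger_force: 25.0
```

Request:
{"api": "drive_tool", "payload": {
  "targets": [
    {"tx": -0.05, "ty": -0.15, "tz": 0, "wx": 0, "wy": 0, "wz": -0.1314, "claw": -1},
    {"tx": -0.05, "ty": -0.15, "tz": 0, "wx": 0, "wy": 0, "wz": -0.1314, "claw": -1},
    {"tx": -0.05, "ty": 0, "tz": 0, "wx": 0, "wy": 0, "wz": -0.1314, "claw": -1},
    {"tx": -0.05, "ty": 0, "tz": 0, "wx": 0, "wy": 0, "wz": -0.1314, "claw": -1},
    {"tx": 0, "ty": 0, "tz": -0.5, "wx": 0, "wy": 0, "wz": 0, "claw": -1},
    {"tx": 0, "ty": 0, "tz": -0.5, "wx": 0, "wy": 0, "wz": 0, "claw": -1},
    {"tx": 0, "ty": 0, "tz": 0, "wx": 0, "wy": 0, "wz": 0, "claw": -1},
    {"tx": 0, "ty": 0, "tz": 0, "wx": 0, "wy": 0, "wz": 0, "claw": -1}
  ]
}}

```text
clock: 13.25
tool_pos: [0.4716, -0.0825, 0.2541]
eef_rot: [0.819, 0.574, -0.001, -0.001]
contact_force: [-0.4, -0.2, -2.4]
opening: 0.247
finger_force: 25.0
```

```bash
python3 st.py; python3 avg.py
```

```text
t 13.25 p [ 0.4716 -0.0825  0.2541] F [-0.44 -0.24 -2.35] open 21.7 grip 25.0
q [ 0.29  0.5  -0.32  1.98  0.23  0.7  -0.52] xyz axes [[0.341, 0.94, -0.0], [0.94, -0.341, -0.003], [-0.002, 0.001, -1.0]]
[ 0.27  0.31 -1.72] [ 0.4722 -0.0829  0.2547] [ 0.  0. -1.]
```

Request:
{"api": "drive_tool", "payload": {
  "targets": [
    {"tx": 0, "ty": -0.08, "tz": -0.5, "wx": 0, "wy": 0, "wz": 0, "claw": -1},
    {"tx": 0, "ty": -0.08, "tz": -0.5, "wx": 0, "wy": 0, "wz": 0, "claw": -1},
    {"tx": 0, "ty": 0, "tz": -0.5, "wx": 0, "wy": 0, "wz": 0, "claw": -1},
    {"tx": 0, "ty": 0, "tz": -0.5, "wx": 0, "wy": 0, "wz": 0, "claw": -1},
    {"tx": 0, "ty": 0, "tz": -0.4, "wx": 0, "wy": 0, "wz": 0, "claw": -1},
    {"tx": 0, "ty": 0, "tz": -0.4, "wx": 0, "wy": 0, "wz": 0, "claw": -1},
    {"tx": 0, "ty": 0, "tz": 0, "wx": 0, "wy": 0, "wz": 0, "claw": -1},
    {"tx": 0, "ty": 0, "tz": 0, "wx": 0, "wy": 0, "wz": 0, "claw": -1}
  ]
}}

```text
clock: 14.25
tool_pos: [0.4721, -0.088, 0.1707]
eef_rot: [0.819, 0.573, -0.0, -0.0]
contact_force: [-0.1, -0.2, -2.2]
opening: 0.249
finger_force: 25.0
```

```bash
python3 avg.py
python3 - <<'E'
from plant import vision
import cv2,numpy as np
a=vision.snapshot("side")["image"][180:280,200:290];b=vision.snapshot("wrist")["image"]
H=np.zeros((480,800,3),np.uint8);H[:,:432]=cv2.resize(a,(432,480),interpolation=cv2.INTER_CUBIC);H[:270,440:]=cv2.resize(b,(360,270))
cv2.imwrite("pics/a3.png",H)
E
```

```text
[ 0.24  0.02 -1.8 ] [ 0.4724 -0.0881  0.171 ] [ 0.001  0.    -1.   ]
```

View pics/a3.png

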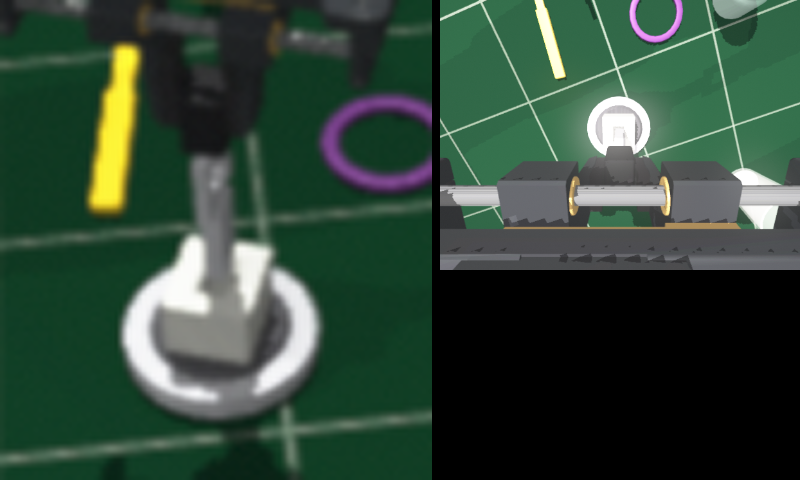

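The left view shows the tang foot (about (215,285)) just above the middle of the boss. Lowering by feel.

Request:
{"api": "drive_tool", "payload": {
  "targets": [
    {"tx": 0, "ty": 0, "tz": -0.12, "wx": 0, "wy": 0, "wz": 0, "claw": -1},
    {"tx": 0, "ty": 0, "tz": -0.12, "wx": 0, "wy": 0, "wz": 0, "claw": -1},
    {"tx": 0, "ty": 0, "tz": -0.07, "wx": 0, "wy": 0, "wz": 0, "claw": -1},
    {"tx": 0, "ty": 0, "tz": -0.07, "wx": 0, "wy": 0, "wz": 0, "claw": -1},
    {"tx": 0, "ty": 0, "tz": -0.07, "wx": 0, "wy": 0, "wz": 0, "claw": -1},
    {"tx": 0, "ty": 0, "tz": -0.07, "wx": 0, "wy": 0, "wz": 0, "claw": -1},
    {"tx": 0, "ty": 0, "tz": 0, "wx": 0, "wy": 0, "wz": 0, "claw": -1},
    {"tx": 0, "ty": 0, "tz": 0, "wx": 0, "wy": 0, "wz": 0, "claw": -1}
  ]
}}

```text
clock: 15.35
tool_pos: [0.4718, -0.088, 0.1546]
eef_rot: [0.819, 0.573, -0.0, -0.0]
contact_force: [0.0, 0.2, -1.1]
opening: 0.242
finger_force: 25.0
```

```bash
python3 avg.py
```

```text
[-0.21 -0.28 -1.92] [ 0.4719 -0.0881  0.1548] [-0.001  0.    -1.   ]
```

Request:
{"api": "drive_tool", "payload": {
  "targets": [
    {"tx": 0, "ty": 0, "tz": -0.13, "wx": 0, "wy": 0, "wz": 0, "claw": -1},
    {"tx": 0, "ty": 0, "tz": -0.13, "wx": 0, "wy": 0, "wz": 0, "claw": -1},
    {"tx": 0, "ty": 0, "tz": -0.13, "wx": 0, "wy": 0, "wz": 0, "claw": -1},
    {"tx": 0, "ty": 0, "tz": -0.13, "wx": 0, "wy": 0, "wz": 0, "claw": -1},
    {"tx": 0, "ty": 0, "tz": -0.13, "wx": 0, "wy": 0, "wz": 0, "claw": -1},
    {"tx": 0, "ty": 0, "tz": -0.13, "wx": 0, "wy": 0, "wz": 0, "claw": -1},
    {"tx": 0, "ty": 0, "tz": 0, "wx": 0, "wy": 0, "wz": 0, "claw": -1},
    {"tx": 0, "ty": 0, "tz": 0, "wx": 0, "wy": 0, "wz": 0, "claw": -1}
  ]
}}

```text
clock: 16.35
tool_pos: [0.4718, -0.088, 0.1312]
eef_rot: [0.819, 0.573, -0.0, -0.0]
contact_force: [0.3, -0.5, -0.7]
opening: 0.249
finger_force: 25.0
```

```bash
python3 avg.py
```

```text
[-0.45  0.36 -1.51] [ 0.4719 -0.0881  0.1314] [-0.001  0.    -1.   ]
```

Still free, with about 4–5 mm to go.

Request:
{"api": "drive_tool", "payload": {
  "targets": [
    {"tx": 0, "ty": 0, "tz": -0.04, "wx": 0, "wy": 0, "wz": 0, "claw": -1},
    {"tx": 0, "ty": 0, "tz": -0.04, "wx": 0, "wy": 0, "wz": 0, "claw": -1},
    {"tx": 0, "ty": 0, "tz": -0.03, "wx": 0, "wy": 0, "wz": 0, "claw": -1},
    {"tx": 0, "ty": 0, "tz": -0.03, "wx": 0, "wy": 0, "wz": 0, "claw": -1},
    {"tx": 0, "ty": 0, "tz": -0.03, "wx": 0, "wy": 0, "wz": 0, "claw": -1},
    {"tx": 0, "ty": 0, "tz": 0, "wx": 0, "wy": 0, "wz": 0, "claw": -1},
    {"tx": 0, "ty": 0, "tz": 0, "wx": 0, "wy": 0, "wz": 0, "claw": -1},
    {"tx": 0, "ty": 0, "tz": 0, "wx": 0, "wy": 0, "wz": 0, "claw": -1}
  ]
}}

```text
clock: 17.35
tool_pos: [0.4729, -0.0882, 0.1292]
eef_rot: [0.819, 0.573, 0.001, 0.001]
contact_force: [-5.1, 1.4, 31.5]
opening: 0.25
finger_force: 25.0
```

```bash
python3 avg.py
```

```text
[-4.91  0.42 31.37] [ 0.4729 -0.0882  0.1292] [ 0.003 -0.001 -1.   ]
```

The foot is on the floor (31 N up). I'll ease up to unload it, then open and retreat.

Request:
{"api": "drive_tool", "payload": {
  "targets": [
    {"tx": 0, "ty": 0, "tz": 0.05, "wx": 0, "wy": 0, "wz": 0, "claw": -1},
    {"tx": 0, "ty": 0, "tz": 0.03, "wx": 0, "wy": 0, "wz": 0, "claw": -1},
    {"tx": 0, "ty": 0, "tz": 0, "wx": 0, "wy": 0, "wz": 0, "claw": -1},
    {"tx": 0, "ty": 0, "tz": 0, "wx": 0, "wy": 0, "wz": 0, "claw": -0.45},
    {"tx": 0, "ty": 0, "tz": 0, "wx": 0, "wy": 0, "wz": 0, "claw": -0.3},
    {"tx": 0, "ty": 0, "tz": 0, "wx": 0, "wy": 0, "wz": 0, "claw": 0},
    {"tx": 0, "ty": 0, "tz": 0, "wx": 0, "wy": 0, "wz": 0, "claw": 0},
    {"tx": 0, "ty": 0, "tz": 0, "wx": 0, "wy": 0, "wz": 0, "claw": 0}
  ]
}}

```text
clock: 18.35
tool_pos: [0.4717, -0.088, 0.1284]
eef_rot: [0.819, 0.573, -0.0, -0.001]
contact_force: [0.1, -0.0, 0.7]
opening: 0.499
finger_force: 0.0
```

Request:
{"api": "drive_tool", "payload": {
  "targets": [
    {"tx": 0, "ty": 0, "tz": 0.2, "wx": 0, "wy": 0, "wz": 0, "claw": 0},
    {"tx": 0, "ty": 0, "tz": 0.5, "wx": 0, "wy": 0, "wz": 0, "claw": 0},
    {"tx": 0, "ty": 0, "tz": 0.8, "wx": 0, "wy": 0, "wz": 0, "claw": 0},
    {"tx": 0, "ty": 0, "tz": 0.8, "wx": 0, "wy": 0, "wz": 0, "claw": 0},
    {"tx": 0, "ty": 0, "tz": 0.8, "wx": 0, "wy": 0, "wz": 0, "claw": 0},
    {"tx": -0.3, "ty": 0.8, "tz": 0.8, "wx": 0, "wy": 0, "wz": 0, "claw": 0},
    {"tx": -0.3, "ty": 0.8, "tz": 0, "wx": 0, "wy": 0, "wz": 0, "claw": 0},
    {"tx": -0.3, "ty": 0.8, "tz": 0, "wx": 0, "wy": 0, "wz": 0, "claw": 0}
  ]
}}

```text
clock: 19.15
tool_pos: [0.4449, -0.0154, 0.2468]
eef_rot: [0.82, 0.573, 0.001, 0.0]
contact_force: [0.2, 0.0, -1.0]
opening: 0.501
finger_force: 0.0
```

```bash
python3 st.py
python3 - <<'E'
from plant import vision
import cv2,numpy as np
H=np.zeros((480,800,3),np.uint8)
D={}
for n in("side","top"):
    d=vision.snapshot(n);D[n]=d
    K=d["K"];v,u=np.mgrid[:420,:560];z=d["range_z"]
    p=np.stack([(u-K[0,2])*z/K[0,0],-(v-K[1,2])*z/K[1,1],-z,0*z+1],-1)@d["cam_to_world"].T
    m=(z>0)&(abs(p[...,0]-.472)<.04)&(abs(p[...,1]+.088)<.04)&(p[...,2]>.125)&(p[...,2]<.155)
    q=p[m][:,:3];print(n,len(q),q.mean(0).round(4) if len(q) else "",q.max(0).round(4) if len(q) else "")
    m=(z>0)&(abs(p[...,0]-.472)<.06)&(abs(p[...,1]+.088)<.06)&(p[...,2]>.009)&(p[...,2]<.02);print(" disc",cv2.minEnclosingCircle((p[m][:,:2]*1000).astype(np.float32)))
H[:,:432]=cv2.resize(D["side"]["image"][160:280,190:298],(432,480));H[:400,440:840]=cv2.resize(D["top"]["image"][205:305,240:330],(360,400))
cv2.imwrite("pics/a4.png",H)
E
```

```text
t 19.15 p [ 0.4449 -0.0154  0.2468] F [ 0.16  0.01 -1.02] open 44.1 grip 0.0
q [ 0.14  0.47 -0.31  2.08  0.24  0.62 -0.68] xyz axes [[0.343, 0.939, 0.001], [0.939, -0.343, 0.001], [0.002, 0.0, -1.0]]
side 145 [ 0.4718 -0.0918  0.1391] [ 0.4859 -0.0709  0.1471]
 disc ((470.4592590332031, -87.58695983886719), 50.90097427368164)
top 163 [ 0.4731 -0.088   0.1431] [ 0.4873 -0.0738  0.1475]
 disc ((472.624267578125, -88.21060180664062), 49.5872917175293)
```

View pics/a4.png

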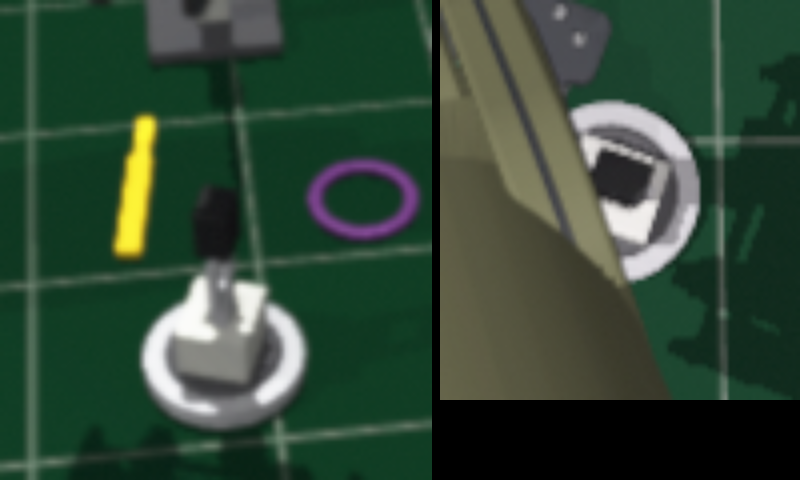

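The key stands upright in the socket, with its handle top at about 0.144 m as it should be when fully home. The base has not moved and the arm is clear.

```bash
python3 -c "
from plant import workorder;print(workorder.finish_job())"
```

```text
the job is handed in; nothing more can be done
None
```

The key came off the hook with no contact force I could measure, now stands upright and fully home in the cup base socket with the gripper clear, and the job is handed in (no verdict was returned).

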